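Close up the channel modules in an amplifier

TASK

Reassemble the open amplifier on the bench: close the gap between the blue-tabbed module in its bay and the grey power supply block, then set the spare blue-tabbed module from the bench in the bay beside it, on its other side, so that power supply, first module and spare stand upright, square and flush in one row with no gaps. Lower the spare gently, do not drop it, and leave the red-tabbed faulty module and everything else on the bench where they are.

Things in the scene. Friction and masses are not known exactly. Their poses are not given: they have to be found in the camera images.
- chassis: Open amplifier chassis, fixed: floor plate 350 (y) x 300 mm (x, -75 to +225). Origin: at bench level under the middle of the module bay, z up. The bay: a channel along y, floor 6 mm above the bench, between dark guide walls, inner faces at x = -65 and +65 mm, tops 24 mm above the bench. Behind it: transformer, capacitors, rear panel, up to 65 mm high.
- supply_face (a point): Foot of the flat face of the grey power supply block, mid-bay, on the bay floor; chassis axes, chassis y = -85 mm. The block fills the bay to -y from here, 76 mm high. Modules stand with their length across the bay (5 mm play at each end) and slide along y; flush, the first module's centre is 30 mm to +y of this point and the next one's 90 mm.
- input_board (a point): Centre of the top (51 mm above the bench) of the fixed green input board that fills the other end of the bay, chassis y = +135 to +170 mm. A module dragged along the bay floor resists with 2 to 8 N and may tip if pushed only at its tab.
- module_a: Black finned block 120 (x) x 60 (y) x 60 mm high with a blue pull tab on the centre of its top: 36 (x) x 24 (y) x 40 mm high, 60 to 100 mm above the underside. 0.35 to 0.7 kg. Origin: centre of the underside; x along its length, z up; its two ends are alike. Starts standing in the chassis bay, slightly askew, with a gap of 12 to 38 mm to the power supply block.
- module_b: Black finned block 120 (x) x 60 (y) x 60 mm high with a blue pull tab on the centre of its top: 36 (x) x 24 (y) x 40 mm high, 60 to 100 mm above the underside. 0.35 to 0.7 kg. Origin: centre of the underside; x along its length, z up; its two ends are alike. The spare; starts standing on the bench to the left of the chassis.
- module_faulty: Black finned block 120 (x) x 60 (y) x 60 mm high with a red pull tab on the centre of its top: 36 (x) x 24 (y) x 40 mm high, 60 to 100 mm above the underside. 0.35 to 0.7 kg. Origin: centre of the underside; x along its length, z up; its two ends are alike. Faulty, stands on the bench near the spare; leave it alone.
- screw_tub: Bystander: clear bowl 100 mm across, 55 mm high, on the bench. Origin: centre of its underside.
- screwdriver: Bystander: screwdriver lying on the bench in front of the chassis, along its x.
- multimeter: Bystander: yellow multimeter 150 x 75 x 41 mm lying flat on the bench at the left. Origin: centre of its underside.
- drill: Bystander: blue and black cordless drill lying on its side on the bench right of the chassis, 195 (x) x 215 (y) x 55 mm; origin under its motor, the handle reaches 185 mm to -y.
- tape_roll: Bystander: red roll of tape 90 mm across, 25 mm high, lying at the right of the robot. Origin: centre of its underside.
Things that resemble listed ones, but are neither listed nor needed, are in the scene too. What is shaped like the module_b but pink or purple is not meant.

How it is judged:
By the outcome, as a careful person would: the job done as asked, in the order asked, and still so for the second after the job is handed in, with the robot touching nothing.
It also fails if it takes over 58 s, if anything falls off the work surface, if the arm or the gripper's body presses on something with over 40 N, if the wrist force passes 120 N, or if a joint passes its speed limit or range.

ROBOT

A 6-joint arm with a two-finger parallel gripper is mounted at the origin on the work surface. World frame = base frame: x ahead of the robot, y to its left, z up, the work surface at z = 0. Lengths are in m, angles in degrees, forces in N, time in s.
With the tool pointing down it reaches from about 0.25 to 0.8 m from the base axis. Payload 3.9 kg.
Tool frame: the origin (TCP) lies midway between the tips of the shut fingers; the grasp point (between the pads) lies 19 mm behind it; z points along the fingers, y is the line along which they close (so a half turn about z gives the same grasp; the last joint's range is limited). The gripper opens to 85 mm and grips with 20 to 120 N. Pads are 22 mm wide; open, the fingers measure 114 mm over their backs; the gripper's body (76 mm by 85 mm) begins 54 mm behind the grasp point. The pads swing forward as they close: fully open they stand 13 mm farther back than shut.
Start: joints at [71.963, 14.897, -7.913, 67.191, 0, 90], TCP at [0.163, 0.499, 0.231] pointing down, gripper open.
Joint ranges: [-159.42, 159.42], [-47.68, 98.78], [-73.54, 78.23], [-108.79, 121.32], [-90, 84.71], [-180, 180]. Speed limits (degrees/s): [147.25, 147.25, 180, 180, 180, 180].

INTERFACE

Orientations are given as a 3x3 rotation matrix whose columns are the frame's x, y, z axes.
In Python, from bench import robot, cams gives the robot as it stands.
- The arm moves only by the tool move_arm, never from a script. Its argument "moves" is text: rows parted by semicolons, each of 5 numbers parted by spaces: the shift along the world's x, y, z in mm, then the turn about the world's z in degrees, then the opening, from 0 (shut) to 1 (fully open). In form: tx ty tz yaw claw; .... A call has 1 to 20 rows; each row is the pose to reach, as a shift and turn from the pose commanded when the call began; what a row does not reach only later rows make up. A row lasts 1/10 s, in which the tool goes at most 50 mm and 8.59 degrees, less where a joint would pass 70% of its speed; a pose out of reach is approached as far as the arm can. A call with a gripper value outside its range is refused whole. The fingers move at their own pace and stop on an object; the grip force is fixed at half the most. Time passes only in rows, so rows that repeat a pose let the fingers close. It gives the time, the measured TCP pose, the force, the opening and the grip force at its end, in the units of the state.
- robot.get_obs(): the state, without advancing time (a new reading comes with each control period).
- cams.read_camera(name): name is "scene" or "top" or "wrist"; returns a dict with "color" (400x640x3 uint8, red, green, blue), "mtx" (3x3 intrinsics, pixels), "rvec" (rotation vector, rad) and "tvec" (3), from world to camera coordinates, as OpenCV has them. Camera axes: x right, y down, z forward; pixel columns grow to the right and rows downward; lengths in m; the calibration is good to about 2 mm. A picture is of the moment at which its call begins. There is no depth.
- robot.hand_in(): hands the job in; it is judged then, once.
The state is a dict: "clock": time; "qpos": joint angles; "qvel": joint speeds; "tau": joint torques, N m; "ee_pos": TCP position; "tool_rot": TCP orientation; "force": force on the tool from outside, world axes, zero at the start; "torque": the same for the moment, N m; "grip_width": finger opening in m; "grip_force": force on a finger pad.
Only numpy, scipy, OpenCV 4.12 (cv2) and the standard library are available. Lean on these libraries where they do the work, as an engineer would, in place of code of your own. Each camera call takes 0.05 s, during which the arm holds its last target. There are 200 camera calls.

## Working session

There is one attempt and no reset: what is moved stays moved. The work goes in short steps, Python scripts to look and compute and a tool call to move; the robot and the scene stay as the last step left them, time stands still between calls to the robot, and variables do not carry over. Pictures are saved under pics/ and viewed, at most 10 in all, crops included, and the job is handed in when it is done.

Besides the shell and the picture viewer there is one more tool, called as name(argument=value, ...) on one line, values as JSON. move_arm: Moves the arm, as the interface text tells. Its arguments: {"type":"object","properties":{"moves":{"type":"string"}},"required":["moves"]}

```bash
mkdir -p pics; cat > h.py <<'E'
import numpy as np, cv2
from bench import robot, cams
def shot(n,f):
    c=cams.read_camera(n); cv2.imwrite(f'pics/{f}.png',c['color'][:,:,::-1]); np.savez(f'pics/{f}.npz',**c); return c
def load(f): return dict(np.load(f'pics/{f}.npz'))
def ray(c,uv,z):
    R,_=cv2.Rodrigues(c['rvec']); t=np.ravel(c['tvec'])
    p=cv2.undistortPoints(np.array([[uv]],float),c['mtx'],None)[0,0]
    d=R.T@np.array([p[0],p[1],1]); o=-R.T@t
    return o+d*(z-o[2])/d[2]
def proj(c,P):
    return cv2.projectPoints(np.array(P,float).reshape(-1,3),c['rvec'],c['tvec'],c['mtx'],None)[0][:,0]
def crop(f,u0,v0,u1,v1,s,g):
    im=cv2.imread(f'pics/{f}.png')[v0:v1,u0:u1]; cv2.imwrite(f'pics/{g}.png',cv2.resize(im,None,fx=s,fy=s,interpolation=cv2.INTER_CUBIC))
E
python3 - <<'E'
from h import *
for n in ('top','scene'): shot(n,n+'0')
a=cv2.imread('pics/top0.png')
print(robot.get_obs())
E
```

```text
{'clock': 0.1, 'qpos': array([ 7.19637249e+01,  1.49338469e+01, -7.97711985e+00,  6.71903362e+01,
       -1.05480822e-03,  8.99999660e+01]), 'qvel': array([-0.04616374, -0.11855702,  0.14997624, -0.01776244, -0.10678078,
       -0.0563723 ]), 'tau': array([-7.71066989e-04, -4.06507623e+01,  2.54527402e+01,  1.01316883e-02,
       -5.60924695e-05,  4.02808112e-06]), 'ee_pos': array([0.16236942, 0.4986282 , 0.23053919]), 'tool_rot': array([[-9.50860874e-01,  3.09618018e-01, -5.29922735e-04],
       [ 3.09618471e-01,  9.50859378e-01, -1.68688762e-03],
       [-1.84087994e-05, -1.76806931e-03, -9.99998437e-01]]), 'force': array([-0.10286448, -0.86486058,  0.08837743]), 'torque': array([ 0.04024781, -0.01498702, -0.0040371 ]), 'grip_force': 0.0, 'grip_width': 0.08529193436700515}
```

View pics/top0.png

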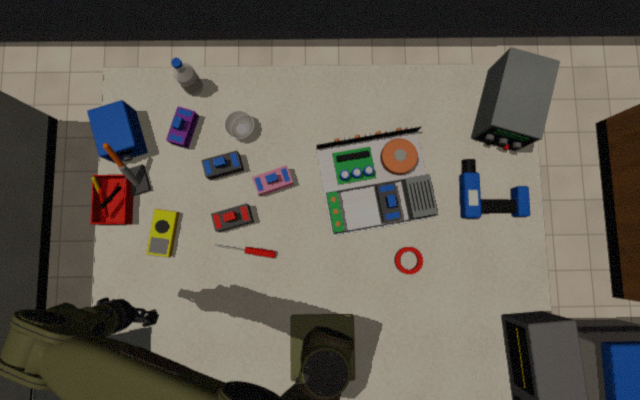

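View pics/scene0.png

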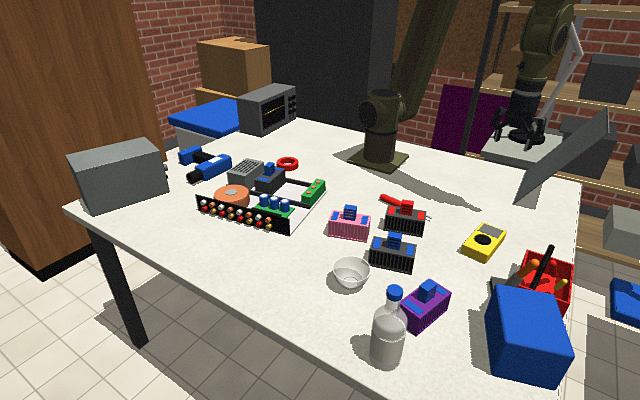

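The top view (up = +x, left = +y) shows these candidates for the spare: a black body with blue tab at (222,164), pink at (272,180), purple at (182,127), and black with a red tab at (232,217). The one at (222,164) fits the spare. Module A is at (390,203) in the bay. I'll confirm both in one crop.

```bash
python3 - <<'E'
from h import *
a=cv2.imread('pics/top0.png')
A=cv2.resize(a[140:200,190:310],None,fx=6.6,fy=5,interpolation=cv2.INTER_CUBIC) if 0 else cv2.resize(a[145:185,190:290],None,fx=6,fy=6,interpolation=cv2.INTER_CUBIC)
B=cv2.resize(a[172:232,320:440],None,fx=5,fy=5,interpolation=cv2.INTER_CUBIC)
cv2.imwrite('pics/c0.png',np.vstack([A,B])); print(A.shape,B.shape)
c=load('top0')
for n in('top0','scene0'):
    k=load(n);R=cv2.Rodrigues(k['rvec'])[0];print(n,-R.T@np.ravel(k['tvec']),k['mtx'][0,0])
E
```

```text
(240, 600, 3) (300, 600, 3)
top0 [0.31694444 0.03458298 1.41198536] 423.70313831589425
scene0 [1.35886204 0.57976279 0.69341552] 369.0653531186691
```

View pics/c0.png

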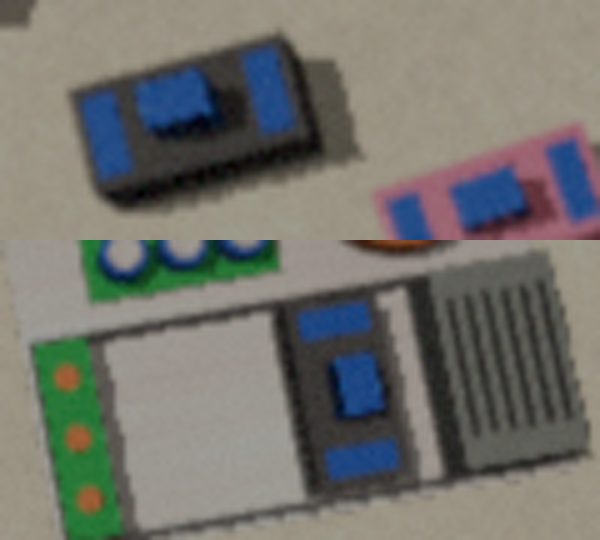

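The spare is black with a blue tab, upright, its top corners near crop (70,92), (282,33), (318,150), (103,197). Module A stands in the bay with a pale gap strip to the supply at crop x≈380–440. First estimates next.

```bash
python3 - <<'E'
from h import *
c=load('top0')
f1=lambda u,v:(190+u/6,145+v/6); f2=lambda u,v:(320+u/5,172+(v-240)/5)
P=np.array([ray(c,f1(*q),.06) for q in((70,92),(282,33),(318,150),(103,197))]);print('B',P.mean(0),P[1]-P[0],P[2]-P[3],np.degrees(np.arctan2(*(P[0]+P[3]-P[1]-P[2])[[0,1]])))
print('Btab',ray(c,f1(172,96),.1))
b=ray(c,f2(77,440),.051);s=ray(c,f2(447,374),.076);d=(b-s)[:2];L=np.hypot(*d);print('board',b,'supply',s,L,'chassis yaw',np.degrees(np.arctan2(-d[0],d[1])))
print('bay origin',s[:2]+d/L*.085)
P=np.array([ray(c,f2(*q),.066) for q in((278,308),(375,295),(415,482),(308,498))]);print('A',P.mean(0),P[0]-P[3],P[1]-P[2])
e=P[0]+P[1]-P[2]-P[3];print(np.degrees(np.arctan2(e[1],e[0])),'tab',ray(c,f2(360,382),.106))
E
```

```text
B [0.58577846 0.31595739 0.06      ] [ 0.03127153 -0.11413519  0.        ] [ 0.02432965 -0.11529128  0.        ] -13.622901030537896
Btab [0.5895815  0.31897991 0.1       ]
board [ 0.428289   -0.04834813  0.051     ] supply [ 0.46545828 -0.28285544  0.076     ] 0.2374346919377974 chassis yaw 9.006427376858403
bay origin [ 0.45215193 -0.19890342]
A [ 0.45369322 -0.2186953   0.066     ] [0.12217856 0.01534138 0.        ] [0.12055698 0.02112009 0.        ]
8.54257013258637 tab [ 0.45776843 -0.22143793  0.106     ]
```

move_arm(moves="293 -719 0 -63 1;293 -719 0 -63 1;293 -719 0 -63 1;293 -719 0 -63 1;293 -719 0 -63 1;293 -719 0 -63 1;293 -719 0 -63 1;293 -719 0 -63 1;293 -719 0 -63 1;293 -719 0 -63 1;293 -719 0 -63 1;293 -719 0 -63 1;293 -719 0 -63 1;293 -719 0 -63 1;293 -719 0 -63 1;293 -719 0 -63 1;293 -719 0 -63 1;293 -719 0 -63 1;293 -719 0 -63 1;293 -719 0 -63 1")

```text
clock: 2.1
ee_pos: [0.455, -0.2186, 0.2314]
tool_rot: [[-0.157, 0.988, -0.0], [0.988, 0.157, 0.0], [0.0, -0.0, -1.0]]
force: [1.3, -0.1, 0.6]
grip_width: 0.0853
grip_force: 0.0
```

```bash
python3 - <<'E'
from h import *
o=robot.get_obs();print(o['clock'],o['ee_pos'],o['tool_rot'][:,1],o['qpos'])
c=shot('wrist','w1');R=cv2.Rodrigues(c['rvec'])[0];print(-R.T@np.ravel(c['tvec']))
E
```

```text
2.1 [ 0.45498757 -0.21858824  0.23136618] [ 9.87564703e-01  1.57212589e-01 -3.98940025e-04] [-2.56658715e+01  1.29405570e+01 -1.05645273e+01  6.65281700e+01
  7.86498830e-03  5.52889888e+01]
[ 0.44288755 -0.14903536  0.37404559]
```

View pics/w1.png

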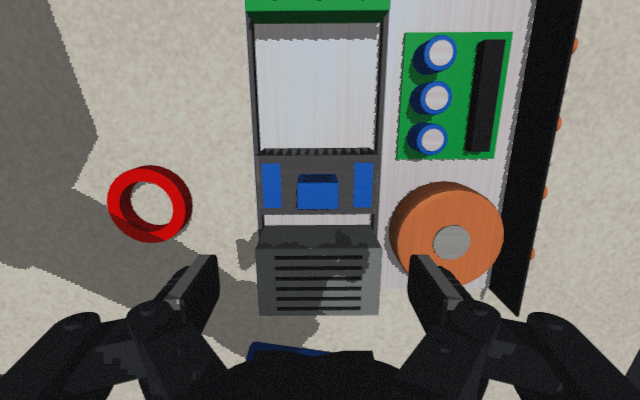

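The wrist view, with +y up and chassis x to the right, shows module A at about (318,185), the tab top near (318,192), the gap strip at y≈215–228, and the supply front edge at y≈228–247. I'll enlarge it for precise edges.

```bash
python3 - <<'E'
from h import *
crop('w1',240,140,400,260,5,'c1')
E
```

```text
(no output)
```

View pics/c1.png

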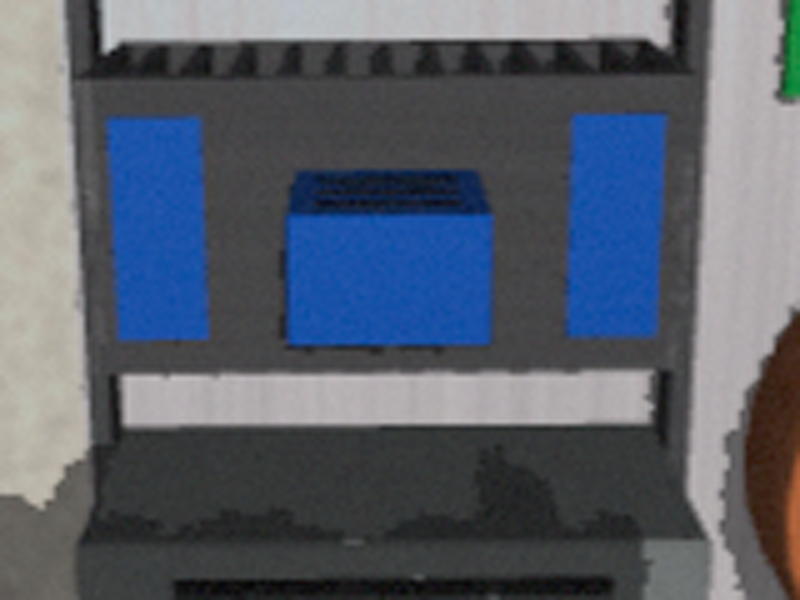

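```bash
cat >> h.py <<'E'
def rp(c,L,z,u0,v0,s): return np.array([ray(c,(u0+u/s,v0+v/s),z)[:2] for u,v in L])
E
python3 - <<'E'
from h import *
c=load('w1'); f=lambda L,z: rp(c,L,z,240,140,5)
yaw=lambda d: np.degrees(np.arctan2(d[1],d[0]))
sb=f([(120,430),(655,426)],.006); st=f([(82,542),(705,541)],.076)
m=f([(77,77),(697,75),(688,371),(93,373)],.066); t=f([(288,214),(492,213),(491,345),(288,346)],.106)
print('supply foot',sb.mean(0),yaw(sb[1]-sb[0]),'top',st.mean(0),yaw(st[1]-st[0]))
print('A',m.mean(0),yaw(m[1]+m[2]-m[0]-m[3]),np.linalg.norm(m[1]-m[0]),np.linalg.norm(m[1]-m[2]))
print('tab',t.mean(0),yaw(t[1]+t[2]-t[0]-t[3]),np.linalg.norm(t[1]-t[0]),np.linalg.norm(t[1]-t[2]))
# board front edge, top z .051 y=+135 and right/left ends in full image: (247,10),(389,10)
b=np.array([ray(c,(247,11),.051)[:2],ray(c,(389,10),.051)[:2]]);print('board',b.mean(0),yaw(b[1]-b[0]))
E
```

```text
supply foot [ 0.4703501  -0.28493548] 9.512466150172274 top [ 0.47030762 -0.28309643] 9.151442171774338
A [ 0.45932848 -0.22113742] 9.257845052778165 0.11935075368034757 0.06009351995243677
tab [ 0.45886633 -0.22096653] 9.353851888980476 0.03501519983890574 0.023772801897570733
board [ 0.43427387 -0.06566131] 9.450469252494988
```

move_arm(moves="3 -1 -50 0.4 1;3 -1 -100 0.4 1;3 -1 -130 0.4 1;3 -1 -150 0.4 1;3 -1 -160 0.4 1;3 -1 -160 0.4 1;3 -1 -160 0.4 0.3;3 -1 -160 0.4 0.3;3 -1 -160 0.4 0.1;3 -1 -160 0.4 0.1;3 -1 -160 0.4 0.1;3 -1 -160 0.4 0.1;3 -1 -160 0.4 0.1;3 -1 -160 0.4 0.1")

```text
clock: 3.55
ee_pos: [0.4593, -0.2213, 0.0725]
tool_rot: [[-0.163, 0.987, 0.002], [0.987, 0.163, -0.001], [-0.001, 0.002, -1.0]]
force: [-1.1, -0.5, 6.5]
grip_width: 0.035
grip_force: 61.2
```

move_arm(moves="0 0 2 0 0.1;0 0 4 0 0.1;0 0 4 0 0.1;1 -6 4 0 0.1;2 -12 4 0 0.1;3 -18 4 0 0.1;4 -24 4 0 0.1;4.5 -28 4 0 0.1;4.5 -28 4 0 0.1;4.5 -28 4 0 0.1")

```text
clock: 4.55
ee_pos: [0.4629, -0.2488, 0.0752]
tool_rot: [[-0.162, 0.987, -0.0], [0.987, 0.162, 0.0], [0.0, -0.0, -1.0]]
force: [-0.2, 1.3, -3.4]
grip_width: 0.0353
grip_force: 60.1
```

move_arm(moves="0.2 -1.5 0 0 0.1;0.5 -3 0 0 0.1;0.7 -4 0 0 0.1;0.8 -5 0 0 0.1;0.8 -5 0 0 0.1")

```text
clock: 5.05
ee_pos: [0.4638, -0.2538, 0.0753]
tool_rot: [[-0.163, 0.987, -0.0], [0.987, 0.163, 0.0], [0.0, -0.0, -1.0]]
force: [1.4, -0.3, -2.8]
grip_width: 0.0354
grip_force: 60.2
```

move_arm(moves="0.1 -0.5 0 0 0.1;0.2 -1 0 0 0.1;0.3 -1.5 0 0 0.1;0.3 -1.5 0 0 0.1")

```text
clock: 5.45
ee_pos: [0.4638, -0.254, 0.0752]
tool_rot: [[-0.163, 0.987, -0.0], [0.987, 0.163, 0.003], [0.003, 0.0, -1.0]]
force: [-0.9, 5.0, -2.0]
grip_width: 0.0355
grip_force: 60.3
```

Contact with the supply reads 5 N. Next I press slightly and lower.

move_arm(moves="0.1 -0.7 -0.5 0 0.1;0.1 -0.7 -1 0 0.1;0.1 -0.7 -1.5 0 0.1;0.1 -0.7 -2 0 0.1;0.1 -0.7 -2.5 0 0.1;0.1 -0.7 -3 0 0.1;0.1 -0.7 -3.5 0 0.1;0.1 -0.7 -3.5 0 0.1")

```text
clock: 6.25
ee_pos: [0.4634, -0.254, 0.0727]
tool_rot: [[-0.163, 0.987, -0.001], [0.987, 0.163, 0.004], [0.004, -0.0, -1.0]]
force: [-3.2, 7.8, 7.2]
grip_width: 0.0353
grip_force: 61.7
```

move_arm(moves="0 0 0 0 0.6;0 0 0 0 0.6;0 0 0 0 0.6;0 0 0 0 0.6;0 0 20 0 0.6;0 0 60 0 0.6;0 0 110 0 0.6;0 0 160 0 0.9;-5 34 160 0 0.9;-5 34 160 0 0.9;-5 34 160 0 0.9")

```text
clock: 7.35
ee_pos: [0.4592, -0.2218, 0.2319]
tool_rot: [[-0.164, 0.987, 0.0], [0.987, 0.164, -0.001], [-0.001, 0.0, -1.0]]
force: [-0.2, 0.8, 0.0]
grip_width: 0.0763
grip_force: 0.0
```

```bash
python3 - <<'E'
from h import *
print(robot.get_obs()['ee_pos'])
shot('wrist','w2'); crop('w2',240,140,400,260,5,'c2')
E
```

```text
[ 0.45916786 -0.22183623  0.23186611]
```

View pics/c2.png

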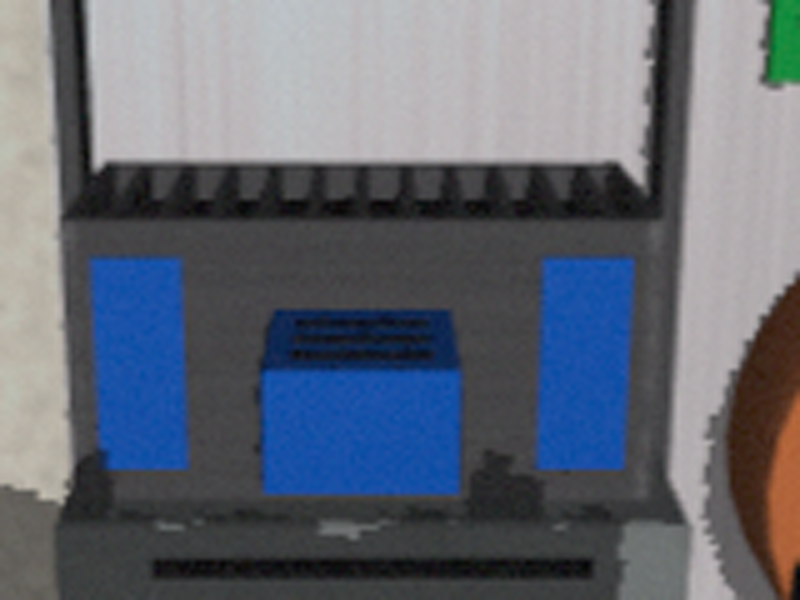

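A is flush: its rear edge meets the supply at crop y≈500–520 and the edges are parallel. On to the spare.

move_arm(moves="127 538 0 94.2 1;127 538 0 94.2 1;127 538 0 94.2 1;127 538 0 94.2 1;127 538 0 94.2 1;127 538 0 94.2 1;127 538 0 94.2 1;127 538 0 94.2 1;127 538 0 94.2 1;127 538 0 94.2 1;127 538 0 94.2 1;127 538 0 94.2 1;127 538 0 94.2 1;127 538 0 94.2 1;127 538 0 94.2 1")

```text
clock: 8.9
ee_pos: [0.5862, 0.3141, 0.2316]
tool_rot: [[-0.973, -0.232, -0.001], [-0.232, 0.973, -0.001], [0.001, -0.001, -1.0]]
force: [0.3, -0.0, -0.2]
grip_width: 0.0854
grip_force: 0.0
```

```bash
python3 - <<'E'
from h import *
print(robot.get_obs()['ee_pos'])
shot('wrist','w3'); crop('w3',210,120,410,260,4,'c3')
c=load('w2'); f=lambda L,z: rp(c,L,z,240,140,5)
yaw=lambda d: np.degrees(np.arctan2(d[1],d[0]))
m=f([(65,218),(660,217)],.066);w=f([(90,164),(650,164)],.006);t=f([(263,369),(460,368),(459,493),(263,494)],.106)
print('A front',m.mean(0),yaw(m[1]-m[0]),'walls',w.mean(0),w[1]-w[0],'tab',t.mean(0),yaw(t[1]+t[2]-t[0]-t[3]))
E
```

```text
[0.58621559 0.31414714 0.23162081]
A front [ 0.45818048 -0.22345672] 9.526480577159875 walls [ 0.46008304 -0.22436026] [0.12922832 0.02146462] tab [ 0.46287056 -0.25305534] 9.726577230297746
```

View pics/c3.png

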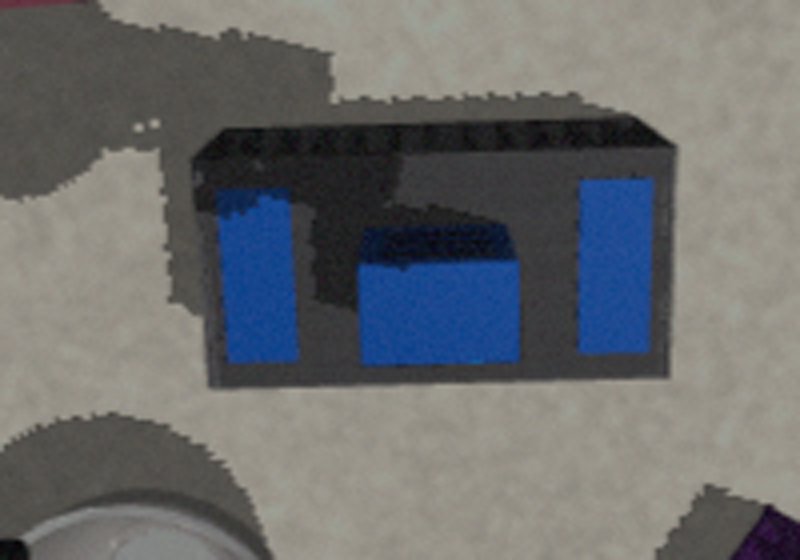

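The spare's tab top spans crop (358,262)–(520,364), and the module is about 1.3° off the tool's axis. Nothing stands in the way of the fingers.

```bash
python3 - <<'E'
from h import *
c=load('w3'); f=lambda L,z: rp(c,L,z,210,120,4)
yaw=lambda d: np.degrees(np.arctan2(d[1],d[0]))
m=f([(193,160),(677,148),(669,377),(210,387)],.06);t=f([(358,262),(520,261),(520,363),(360,365)],.1)
print('B',m.mean(0),yaw(m[1]+m[2]-m[0]-m[3]),np.linalg.norm(m[1]-m[0]),'tab',t.mean(0),yaw(t[1]+t[2]-t[0]-t[3]))
E
```

```text
B [0.59025461 0.32060832] 104.84100593596445 0.11923203487919233 tab [0.59011526 0.32043629] 104.03097260054945
```

move_arm(moves="4 6 -50 1.2 1;4 6 -100 1.2 1;4 6 -135 1.2 1;4 6 -155 1.2 1;4 6 -165 1.2 1;4 6 -165 1.2 1;4 6 -165 1.2 0.3;4 6 -165 1.2 0.3;4 6 -165 1.2 0.1;4 6 -165 1.2 0.1;4 6 -165 1.2 0.1;4 6 -165 1.2 0.1;4 6 -165 1.2 0.1;4 6 -165 1.2 0.1")

```text
clock: 10.35
ee_pos: [0.5915, 0.3222, 0.0685]
tool_rot: [[-0.967, -0.255, 0.003], [-0.255, 0.967, 0.001], [-0.003, -0.0, -1.0]]
force: [0.1, -1.1, 6.2]
grip_width: 0.0355
grip_force: 62.2
```

move_arm(moves="0 0 5 0 0.1;0 0 15 0 0.1;0 0 35 0 0.1;0 0 65 0 0.1;0 0 100 0 0.1;0 0 135 0 0.1;0 0 150 0 0.1;0 0 150 0 0.1")

```text
clock: 11.15
ee_pos: [0.5913, 0.3229, 0.2197]
tool_rot: [[-0.967, -0.255, 0.004], [-0.255, 0.967, 0.003], [-0.005, 0.001, -1.0]]
force: [0.3, -0.3, -6.4]
grip_width: 0.0352
grip_force: 61.2
```

move_arm(moves="-3 -11 0 -2 0.1;-10 -37 0 -7 0.1;-19 -70 0 -13 0.1;-28 -103 0 -19 0.1;-37 -136 0 -25 0.1;-46 -170 0 -32 0.1;-55 -203 0 -38 0.1;-64 -236 0 -44 0.1;-73 -270 0 -50 0.1;-82 -303 0 -57 0.1;-91 -336 0 -63 0.1;-100 -370 0 -69 0.1;-109 -403 0 -75 0.1;-118 -436 0 -82 0.1;-127 -470 0 -88 0.1;-134 -495 0 -93 0.1;-138 -509 0 -95.3 0.1;-138 -509 0 -95.3 0.1;-138 -509 0 -95.3 0.1;-138 -509 0 -95.3 0.1")

```text
clock: 13.15
ee_pos: [0.4519, -0.1859, 0.2162]
tool_rot: [[-0.166, 0.986, -0.001], [0.986, 0.166, 0.001], [0.001, -0.001, -1.0]]
force: [0.6, -0.3, -6.8]
grip_width: 0.0349
grip_force: 61.6
```

```bash
python3 - <<'E'
from h import *
o=robot.get_obs();print(o['ee_pos'],o['force'],o['tool_rot'][:,1])
shot('wrist','w4')
E
```

```text
[ 0.45193641 -0.18591928  0.21622108] [ 0.60666573 -0.26424683 -6.83050772] [ 9.86154475e-01  1.65827080e-01 -8.54748043e-04]
```

View pics/w4.png

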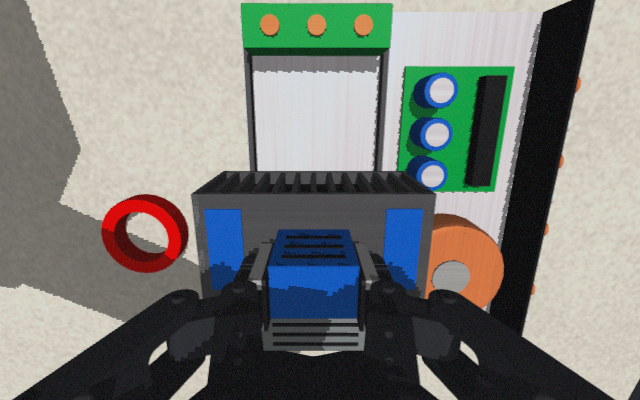

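The spare hangs level over the bay: front top edge about (193,194)–(436,193), bottom edge about (224,172)–(404,171). I'll compute its actual pose against the target.

```bash
python3 - <<'E'
from h import *
c=load('w4'); yaw=lambda d: np.degrees(np.arctan2(d[1],d[0]))
ex=np.array([.9863,.165]);ey=np.array([-.165,.9863])
for L,z in(([(193,194.5),(435.5,193)],.2077),([(224,172),(404,171)],.1477)):
    p=np.array([ray(c,q,z)[:2] for q in L]);m=p.mean(0);tcp=robot.get_obs()['ee_pos'][:2]
    print(m,yaw(p[1]-p[0]),np.linalg.norm(p[1]-p[0]),'rel tcp',(m-tcp)@ex,(m-tcp)@ey)
w=np.array([ray(c,q,.024)[:2] for q in((251,100),(382,100))])
print('wall mid',w.mean(0),np.linalg.norm(w[1]-w[0]))
W=w.mean(0);print('target c via walls: ex offset of tcp from bay mid',(tcp-W)@ex)
A=np.array([.4582,-.2235]);print('tcp ahead of A front',(tcp-A)@ey)
E
```

```text
[ 0.44657321 -0.15616195] 9.93105062550138 0.11862136710671252 rel tcp -0.0005935102135994016 0.03031056333091917
[ 0.4467346  -0.15667424] 9.889598851214181 0.12054013288565654 rel tcp -0.0005188632589112628 0.02977866522420613
wall mid [ 0.44149029 -0.10833707] 0.13079216447100217
target c via walls: ex offset of tcp from bay mid -0.0022843080673635796
tcp ahead of A front 0.038023370700429895
```

move_arm(moves="2 0 -10 0 0.1;2 0 -35 0 0.1;2 0 -60 0 0.1;2 0 -85 0 0.1;2 0 -105 0 0.1;2 0 -117 0 0.1;2 0 -125 0 0.1;2 0 -130 0 0.1;2 0 -133 0 0.1;2 0 -135 0 0.1;2 0 -136 0 0.1;2 0 -137 0 0.1;2 0 -137 0 0.1")

```text
clock: 14.5
ee_pos: [0.4544, -0.1871, 0.08]
tool_rot: [[-0.164, 0.986, 0.0], [0.986, 0.164, -0.0], [-0.0, 0.0, -1.0]]
force: [-0.6, 0.3, -6.5]
grip_width: 0.0354
grip_force: 61.3
```

move_arm(moves="0 0 -1.5 0 0.1;0 0 -3 0 0.1;0.3 -1.5 -3.5 0 0.1;0.6 -3 -3.5 0 0.1;0.8 -4.5 -3.5 0 0.1;1 -5.5 -3.5 0 0.1;1 -5.5 -3.5 0 0.1;1 -5.5 -3.5 0 0.1")

```text
clock: 15.3
ee_pos: [0.4553, -0.1926, 0.0763]
tool_rot: [[-0.164, 0.986, 0.0], [0.986, 0.164, 0.0], [0.0, 0.0, -1.0]]
force: [-0.4, -0.1, -6.6]
grip_width: 0.0355
grip_force: 61.5
```

move_arm(moves="0.1 -0.5 0 0 0.1;0.2 -1 0 0 0.1;0.2 -1.5 0 0 0.1;0.3 -2 0 0 0.1;0.3 -2.5 0 0 0.1;0.3 -2.5 0 0 0.1")

```text
clock: 15.9
ee_pos: [0.4554, -0.1943, 0.0763]
tool_rot: [[-0.165, 0.986, -0.0], [0.986, 0.165, 0.002], [0.002, 0.0, -1.0]]
force: [0.7, 4.3, -5.8]
grip_width: 0.0352
grip_force: 61.7
```

Contact with A is 4.3 N. I'll lower while holding that pressure.

move_arm(moves="0 -0.5 -0.5 0 0.1;0 -0.5 -1 0 0.1;0 -0.5 -1.5 0 0.1;0 -0.5 -2 0 0.1;0 -0.5 -2.5 0 0.1;0 -0.5 -3 0 0.1;0 -0.5 -3 0 0.1")

```text
clock: 16.6
ee_pos: [0.4552, -0.1944, 0.0746]
tool_rot: [[-0.165, 0.986, 0.0], [0.986, 0.165, 0.002], [0.002, 0.0, -1.0]]
force: [-3.5, 7.1, 8.2]
grip_width: 0.0351
grip_force: 63.4
```

Seated on the floor. I'll release, rise and look.

move_arm(moves="0 0 0 0 0.6;0 0 0 0 0.6;0 0 0 0 0.6;0 0 0 0 0.6;0 0 20 0 0.6;0 0 60 0 0.6;0 0 110 0 0.6;0 0 160 0 0.9;0 0 190 0 0.9;0 0 190 0 0.9;0 0 190 0 0.9")

```text
clock: 17.7
ee_pos: [0.456, -0.1959, 0.2638]
tool_rot: [[-0.164, 0.986, 0.002], [0.986, 0.164, -0.001], [-0.001, 0.002, -1.0]]
force: [-0.7, 0.9, 0.1]
grip_width: 0.0766
grip_force: 0.0
```

```bash
python3 - <<'E'
from h import *
print(robot.get_obs()['ee_pos'])
shot('wrist','w5'); crop('w5',230,130,430,280,4,'c5')
E
```

```text
[ 0.45604679 -0.19590358  0.26379065]
```

View pics/c5.png

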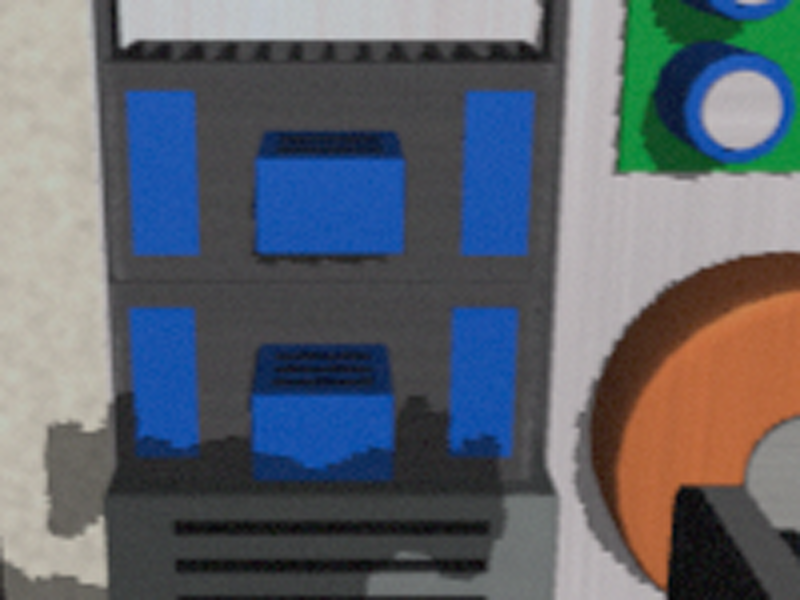

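The picture shows a hairline seam between the modules at crop y≈281, with everything upright and parallel. I'll check the numbers.

```bash
python3 - <<'E'
from h import *
c=load('w5'); f=lambda L,z: rp(c,L,z,230,130,4); yaw=lambda d: np.degrees(np.arctan2(d[1],d[0]))
ex=np.array([.9863,.165]);ey=np.array([-.165,.9863]);S=np.array([.4703,-.284])
for n,L,z in(('Btab',[(256,157),(404,157),(404,254),(256,253)],.106),('Atab',[(250,393),(394,393),(393,480),(251,479)],.106),('Bfront',[(103,62),(558,61)],.066),('seam',[(111,282),(552,281)],.066),('supplytop',[(107,495),(555,493)],.076),('walls',[(118,40),(541,40)],.006),('Bpads',[(125,91),(534,90),(527,255),(131,255)],.066),('Apads',[(129,308),(518,308),(513,455),(135,456)],.066)):
    p=f(L,z);print(n,np.round(1000*np.array([(p.mean(0)-S)@ex,(p.mean(0)-S)@ey]),1),round(yaw(p[1]-p[0]),2),np.round(1000*np.linalg.norm(p[1]-p[0]),1))
E
```

```text
Btab [-0.5 91.7] 9.45 35.2
Atab [-2.6 31.7] 9.42 36.1
Bfront [ -0.3 121.5] 9.59 120.0
seam [-0.1 61.1] 9.57 122.1
supplytop [-0.3  1.4] 9.68 126.6
walls [ -0.5 121.3] 9.47 130.6
Bpads [-0.7 91.3] 9.6 108.5
Apads [-2.3 31.1] 9.43 108.4
```

```bash
python3 -c "
from bench import robot
print(robot.hand_in())"
```

```text
the job is handed in; nothing more can be done
None
```

The amplifier is reassembled and handed in after about 18 s of robot time: supply, first module and spare stand upright and square in one row, flush to within what the camera can resolve, and the first module sits about 2 mm along the bay from the spare, within the 5 mm end play.

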